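Bring the valve of a trolley wheel to the top, spoke by spoke

TASK

The launching-trolley wheel on the bench stand is to be pumped up next: push it round by its spokes, taking the next spoke when one has gone as far as it can be pushed, until its valve is at twelve o'clock, straight up above the hub, then take the hand away. Push on the spokes only, not on the tyre or the valve, and leave the things lying round the stand where they are.

Things in the scene. Friction and masses are not known exactly. Their poses are not given: they have to be found in the camera images.
- stand: Bench wheel stand, bolted down. Origin on the cart top right below the wheel's middle. Its x runs level along the axle from the wheel's open face to the post, 1.05 to 1.59 rad to the left of world x; z up, y to the left for one facing the open face. Foot plate x -65 to +125 mm, 170 mm wide, 6 mm thick; 30 mm square post at x = +58 mm, 199 mm high; axle ends at x = -54 mm.
- hub (a point): Centre of the wheel, on the axle axis, 182 mm above the cart top, in the middle plane of tyre and rim (x = 0 of the stand). The hub barrel is at most 27 mm in radius and reaches from x = -34 to +32 mm.
- wheel (a joint): Turning angle of the wheel, rad: the valve's angle clockwise from twelve o'clock, seen by one facing the open face (looking along the stand's +x); 0 or 6.283 = valve straight up; grows clockwise. Starts between 2.1 and 4.18 (valve in the lower part). No stops, turns either way; the hub is stiff with grease (about 0.35 N m), so the wheel stays where it is left.
- spokes: Grey moulded rim and five straight spokes; turns with the wheel, origin at the hub centre, z towards the valve. Spokes at 36, 108, 180, 252, 324 degrees from the valve, 16 mm wide, 18 mm deep along the axle, from the hub out to the rim (inner radius 115 mm, 35 mm wide). Dished towards the open face: 70 mm from the centre a spoke fills x = -22 to -3 mm of the stand's frame, at the rim -15 to +3 mm.
- tyre: Black pneumatic tyre, outer radius 167 mm, 40 mm wide (x = -20 to +20 mm of the stand's frame), round in section, inside it the rim. Turns with the wheel; origin at the hub centre.
- valve: The tyre valve: stem 8 mm thick, cap 10 mm, 37 mm long, on the inside of the rim in the wheel's middle plane, pointing towards the hub, midway between two spokes; the only such part on the wheel. This frame's origin is the hub centre and its z axis points to the valve.
- valve_tip (a point): Capped inner end of the valve, 78 mm from the hub centre in the wheel's middle plane.
- throttle_grip: Bystander: black ribbed throttle grip lying on its side, 118 mm long, 38 mm thick; origin under its middle on the cart top.
- plug_wrench: Bystander: chrome tubular spark plug wrench lying flat, 144 mm long, 27 mm thick, with a 130 mm tommy bar through one end; origin under its middle on the cart top.
- impeller: Bystander: blue rubber pump impeller with six vanes lying flat, 67 mm across, 22 mm high; origin under its middle on the cart top.
- toolbox: Bystander: closed green metal toolbox 406 x 196 mm, 170 mm high (201 mm with its handle); origin under its middle on the cart top, long side along its x.

How it is judged:
By the outcome, as a careful person would: the job done as asked, in the order asked, and still so for the second after the job is handed in, with the robot touching nothing.
It also fails if it takes over 64 s, if anything falls off the work surface, if the arm or the gripper's body presses on something with over 40 N, if the wrist force passes 120 N, or if a joint passes its speed limit or range.

ROBOT

A 7-joint arm with a two-finger parallel gripper is mounted at the origin on the work surface. World frame = base frame: x ahead of the robot, y to its left, z up, the work surface at z = 0. Lengths are in m, angles in rad, forces in N, time in s.
With the tool pointing down it reaches from about 0.425 to 0.825 m from the base axis. Payload 3.6 kg.
Tool frame: the origin (TCP) lies midway between the tips of the shut fingers; the grasp point (between the pads) lies 19 mm behind it (grasp_offset is the distance from the TCP to the grasp point, in m); z points along the fingers, y is the line along which they close (so a half turn about z gives the same grasp; the last joint's range is limited). The gripper opens to 85 mm and grips with 20 to 120 N. Pads are 22 mm wide; open, the fingers measure 114 mm over their backs; the gripper's body (76 mm by 85 mm) begins 54 mm behind the grasp point. The pads swing forward as they close: fully open they stand 13 mm farther back than shut.
Start: joints at [1.135, 0.615, -0.013, 1.423, 0.008, 1.103, -0.04], TCP at [0.258, -0.596, 0.231] pointing down, gripper open.
Joint ranges: [-3.12, 3.12], [-0.3, 2.06], [-1.34, 1.32], [0.26, 2.42], [-1.36, 4.5], [0.01, 1.98], [-2.84, 2.84]. Speed limits (rad/s): [2.79, 2.79, 3.14, 3.14, 3.14, 3.14, 3.14].

INTERFACE

Orientations are given as a unit quaternion [x, y, z, w].
In Python, from cell import * gives the robot as it stands. The module is installed in compiled form; this text tells all that it offers. Calls block until the motion is done:
- goto(position, orientation): joint-space move of the TCP to a pose.
- movel(position, ori=None, rate=0.15): straight line of the TCP; ori=None keeps the orientation; rate is the mean speed in m/s.
- movej(angles): joint-space move.
- gripper_to(opening, force=None): opening from 0.0 (shut) to 1.0 (fully open); force is the grip in N (None keeps the last); returns when the fingers have stopped.
- sleep(seconds).
- inverse_kinematics(position, orientation): joint angles nearest the present ones, or None.
- state(): the state.
- snapshot(name): name is "scene" or "side" or "wrist"; returns the picture (420x560x3 uint8, red, green, blue); there is no depth.
- calibration(name): a dict with "mtx" (3x3 intrinsics, pixels), "dist_coeffs" ([k1, k2, p1, p2, k3] as OpenCV has them; the pictures are not rectified), "rvec" (rotation vector, rad) and "tvec" (3), from world to camera coordinates, as OpenCV has them; the wrist camera has in their place "mount" (4x4, takes a point from camera to tool coordinates, whose origin is the TCP and whose axes are the flange's). Camera axes: x right, y down, z forward; pixel columns grow to the right and rows downward; lengths in m; the calibration is good to about 2 mm. A picture is of the moment at which its call begins: read the wrist's pose just before it. calibration takes no time and is no camera call.
A pose or a line that the arm cannot do raises MotionError and nothing moves.
- job_done(): hands the job in; it is judged then, once.
Trained networks look in the newest picture that a camera, given by its name, has taken for a name from the list of things; names that differ only in an ending like _2 or _b are one class to them, and where a whole thing is asked for, a point or a joint stands for the part that bears it (a point fixed in the world has none). Each returns a list of dicts, best first, with "p" (0 to 1); they miss things now and then, are a little off and sometimes report something else, mostly with a low value. They report only what shows in the picture. A call takes as long as a camera call.
- regions_of(camera, target): "mask" (420x560 bool, what is visible of it).
- spot_point(camera, target): "centre" ([x, y, z] in m, in world coordinates, good to about 4 mm: a listed point, or the origin of a listed thing).
The state is a dict: "time": time; "qpos": joint angles; "dq": joint speeds; "joint_efforts": joint torques, N m; "ee_pos": TCP position; "ee_rot": TCP orientation; "contact_force": force on the tool from outside, world axes, zero at the start; "torque": the same for the moment, N m; "grip_width": opening from 0.0 (shut) to 1.0 (fully open); "finger_force": force on a finger pad.
Only numpy, scipy, OpenCV 4.12 (cv2) and the standard library are available. Lean on these libraries where they do the work, as an engineer would, in place of code of your own. Each camera call takes 0.05 s, during which the arm holds its last target. There are 200 camera calls.

## Working session

There is one attempt and no reset: what is moved stays moved. The work goes in short steps, each a Python script; the robot and the scene stay as the last script left them, time stands still between calls to the robot, and variables do not carry over. Pictures are saved under pics/ and viewed, at most 10 in all, crops included, and the job is handed in when it is done.

```bash
mkdir -p pics; python3 - <<'E'
from cell import *
import cv2,numpy as np
s=state();print(s['time'],s['ee_pos'],s['ee_rot'])
for c in ["scene","side"]:
    im=snapshot(c);cv2.imwrite(f"pics/{c}0.png",im[:,:,::-1])
    for t in ["hub","stand","valve_tip","valve","spokes","throttle_grip","plug_wrench","impeller","toolbox"]:
        r=spot_point(c,t);print(c,t,[(np.round(d['centre'],3).tolist(),round(d['p'],2)) for d in r[:2]])
print(state()['time'])
a=cv2.imread("pics/scene0.png");b=cv2.imread("pics/side0.png")
cv2.imwrite("pics/both.png",cv2.resize(np.vstack([a,b]),(400,600))) 
E
```

```text
0.0 [ 0.25809292 -0.59571474  0.23012755] [ 9.79173207e-01  2.03022555e-01 -2.67592937e-04 -1.26582760e-03]
scene hub [([0.602, 0.011, 0.177], 0.61)]
scene stand [([0.606, 0.006, 0.003], 0.92)]
scene valve_tip []
scene valve [([0.602, 0.008, 0.18], 0.39)]
scene spokes [([0.602, 0.01, 0.182], 0.87)]
scene throttle_grip [([0.649, -0.141, -0.003], 0.83)]
scene plug_wrench [([0.412, 0.118, -0.002], 0.87)]
scene impeller [([0.606, 0.007, 0.005], 0.74), ([0.479, -0.069, -0.002], 0.62)]
scene toolbox [([0.578, 0.51, 0.0], 0.9)]
side hub [([0.605, 0.012, 0.182], 0.73)]
side stand [([0.602, 0.01, 0.002], 0.89)]
side valve_tip []
side valve []
side spokes [([0.6, 0.012, 0.18], 0.65)]
side throttle_grip [([0.649, -0.141, -0.0], 0.66), ([0.608, 0.009, 0.181], 0.61)]
side plug_wrench [([0.414, 0.12, 0.003], 0.81)]
side impeller []
side toolbox []
1.0
```

View pics/scene0.png

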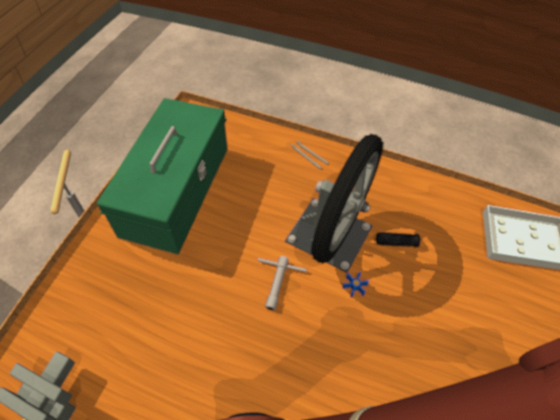

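View pics/side0.png

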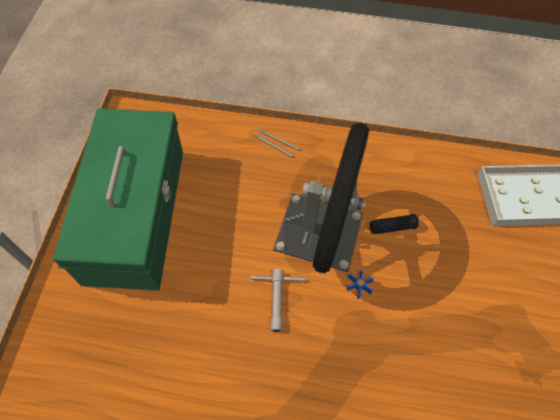

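The views show the wheel nearly edge-on, with its open face towards −y. The grip, impeller and plug wrench lie near the stand. Next I'll fit the stand's yaw and check which poses the arm can reach.

```bash
cat > h.py <<'E'
from cell import *
import cv2,numpy as np
from scipy.optimize import minimize
from scipy.spatial.transform import Rotation as R
def stand_axes(yaw):
    return np.array([[np.cos(yaw),-np.sin(yaw),0],[np.sin(yaw),np.cos(yaw),0],[0,0,1]])
def tool(yaw,pitch,roll,side=0):
    # tool z along stand x, pitched down by pitch, turned to the side; roll about tool z
    A=stand_axes(yaw+side)
    z=A@[np.cos(pitch),0,-np.sin(pitch)]; x=A@[np.sin(pitch),0,np.cos(pitch)]
    M=np.stack([x,np.cross(z,x),z],1)
    return (R.from_matrix(M)*R.from_euler('z',roll)).as_quat()
E
python3 - <<'E'
from h import *
print(np.round(calibration("wrist")["mount"],3).tolist()); print(calibration("wrist")["mtx"])
ms={}
for c in ["scene","side"]:
    m=regions_of(c,"tyre")
    if m: 
        pts=np.argwhere(m[0]['mask'])[:,::-1].astype(np.int32)
        hm=np.zeros((420,560),np.uint8);cv2.fillConvexPoly(hm,cv2.convexHull(pts),1);ms[c]=(hm,calibration(c));print(c,m[0]['p'],hm.sum())
a=np.linspace(0,2*np.pi,72)
def cost(p):
    A=stand_axes(p[2]);P=[]
    for x,r in((-20,152),(-14,163),(0,167),(14,163),(20,152)):
        P.append(np.stack([0*a+x/1e3,r/1e3*np.sin(a),r/1e3*np.cos(a)],1))
    P=np.vstack(P)@A.T+[p[0],p[1],.182];s=0
    for m,c in ms.values():
        u=cv2.projectPoints(P,c['rvec'],c['tvec'],c['mtx'],c['dist_coeffs'])[0]
        h=np.zeros_like(m);cv2.fillConvexPoly(h,cv2.convexHull((u*16).astype(np.int32).reshape(-1,1,2)),1,shift=4)
        s+=1-(h&m).sum()/(h|m).sum()
    return s
best=min((minimize(cost,[.603,.010,y],method='Nelder-Mead',options=dict(initial_simplex=[[.603,.01,y],[.61,.01,y],[.603,.017,y],[.603,.01,y+.1]])) for y in(1.15,1.3,1.45)),key=lambda r:r.fun)
print(best.x,best.fun)
yaw=best.x[2];hub=np.array([best.x[0],best.x[1],.182]);A=stand_axes(yaw)
for pitch in (0,.3,.6,.9):
  for roll in np.arange(0,6.2,np.pi/4):
    q=tool(yaw,pitch,roll)
    d=R.from_quat(q).as_matrix()[:,2]
    v=inverse_kinematics(hub-.28*d,q)
    w=[]
    for th in np.arange(0,360,30):
        t=np.radians(th);p=hub+A@[0,-.07*np.sin(t),.07*np.cos(t)]
        w.append(int(inverse_kinematics(p,q) is not None))
    if v is not None or any(w):print(pitch,round(roll,2),None if v is None else np.round(v,2),w)
E
```

```text
[[-0.002, -0.965, -0.262, 0.066], [1.0, -0.002, -0.0, -0.001], [-0.0, -0.262, 0.965, -0.143], [0.0, 0.0, 0.0, 1.0]]
[[298.67373983   0.         282.0458348 ]
 [  0.         298.67373983 204.32208626]
 [  0.           0.           1.        ]]
scene 0.88 4393
side 0.78 3335
[0.60237836 0.01000959 1.43225607] 0.06142198528055787
0 0.0 [ 1.08  1.29 -0.66  1.15 -0.65  1.71  0.63] [1, 1, 1, 1, 1, 1, 1, 1, 1, 1, 1, 1]
0 0.79 [ 0.99  1.25 -0.44  1.16 -0.8   1.8  -0.04] [1, 1, 1, 1, 1, 1, 1, 1, 1, 1, 1, 1]
0 1.57 [ 0.89  1.22 -0.2   1.16 -0.94  1.91 -0.72] [1, 1, 1, 1, 1, 1, 1, 1, 1, 1, 1, 1]
0 2.36 [ 0.89  1.22 -0.2   1.16 -0.94  1.91 -1.51] [1, 1, 1, 1, 1, 1, 1, 1, 1, 1, 1, 1]
0 3.14 [ 0.9   1.22 -0.21  1.16 -0.94  1.9  -2.3 ] [1, 1, 1, 1, 1, 1, 1, 1, 1, 1, 1, 1]
0 3.93 [ 1.22  1.47 -1.15  1.15 -0.28  1.57  2.69] [1, 1, 1, 1, 1, 1, 1, 1, 1, 1, 1, 1]
0 4.71 [ 1.22  1.46 -1.14  1.15 -0.28  1.58  1.91] [1, 1, 1, 1, 1, 1, 1, 1, 1, 1, 1, 1]
0 5.5 [ 1.16  1.37 -0.9   1.15 -0.48  1.63  1.28] [1, 1, 1, 1, 1, 1, 1, 1, 1, 1, 1, 1]
0.3 0.0 [ 1.05  1.04 -0.63  1.21 -0.58  1.63  0.54] [1, 1, 1, 1, 1, 1
[... 1384 characters left out ...]
.61 -0.6   1.22 -0.33  1.52  0.21] [1, 1, 1, 1, 1, 1, 1, 1, 1, 1, 1, 1]
0.9 0.79 [ 0.68  0.57 -0.27  1.23 -0.49  1.58 -0.44] [1, 1, 1, 1, 1, 1, 1, 1, 1, 1, 1, 1]
0.9 1.57 [ 0.53  0.56  0.01  1.24 -0.62  1.63 -1.12] [1, 1, 1, 1, 1, 1, 1, 1, 1, 1, 1, 1]
0.9 2.36 [ 0.41  0.56  0.22  1.24 -0.71  1.69 -1.83] [1, 1, 1, 1, 1, 1, 1, 1, 1, 1, 1, 1]
0.9 3.14 [ 0.28  0.59  0.48  1.25 -0.81  1.76 -2.53] [1, 1, 1, 1, 1, 1, 1, 1, 1, 1, 1, 1]
0.9 3.93 [ 1.05  0.76 -1.15  1.22  0.02  1.49  2.27] [1, 1, 1, 1, 1, 1, 1, 1, 1, 1, 1, 1]
0.9 4.71 [ 0.99  0.7  -0.95  1.22 -0.12  1.49  1.6 ] [1, 1, 1, 1, 1, 1, 1, 1, 1, 1, 1, 1]
0.9 5.5 [ 0.91  0.64 -0.75  1.22 -0.25  1.5   0.92] [1, 1, 1, 1, 1, 1, 1, 1, 1, 1, 1, 1]
```

```bash
cat >> h.py <<'E'
yaw=1.432; hub=np.array([.6025,.010,.182]); A=stand_axes(yaw)
VP=.3
def view(name):
    s=state();im=snapshot("wrist");cv2.imwrite(f"pics/{name}.png",im[:,:,::-1])
    T=np.eye(4);T[:3,:3]=R.from_quat(s['ee_rot']).as_matrix();T[:3,3]=s['ee_pos']
    return im,T@np.array(calibration("wrist")["mount"])
def to_plane(uv,C,x=0.):
    # pixel -> stand-frame point on plane stand x = x
    c=calibration("wrist")
    n=cv2.undistortPoints(np.array([[uv]],float),c['mtx'],np.array(c['dist_coeffs']))[0,0]
    d=A.T@C[:3,:3]@[n[0],n[1],1]; o=A.T@(C[:3,3]-hub)
    return o+d*(x-o[0])/d[0]
def project(P,C):
    c=calibration("wrist");W=np.linalg.inv(C);Q=(np.atleast_2d(P)@A.T+hub)@W[:3,:3].T+W[:3,3]
    return cv2.projectPoints(Q,np.zeros(3),np.zeros(3),c['mtx'],np.array(c['dist_coeffs']))[0][:,0]
def ang(p): return np.arctan2(-p[1],p[2])   # clockwise from 12 o'clock facing the open face
E
python3 - <<'E'
from h import *
q=tool(yaw,VP,0);d=R.from_quat(q).as_matrix()[:,2]
goto(hub-.30*d,q);gripper_to(0)
s=state();print(s['time'],s['qpos'],s['contact_force'])
im,C=view("w1")
for t in ["hub","valve_tip","valve","spokes","stand"]:
    print(t,[(np.round(A.T@(np.array(k['centre'])-hub),3).tolist(),round(k['p'],2)) for k in spot_point("wrist",t)[:2]])
m=regions_of("wrist","valve")
for k in m[:2]:
    y,x=np.nonzero(k['mask']);p=to_plane((x.mean(),y.mean()),C);print(k['p'],x.mean(),y.mean(),p,ang(p)%6.283)
print(project([[0,0,0],[0,0,.115],[0,.115,0],[-.054,0,0]],C))
E
```

```text
3.45 [ 1.0573314   1.0464961  -0.62116124  1.15714112 -0.57881921  1.67824371
  0.52370262] [ 0.08906487 -0.00206969 -0.26342418]
hub [([0.001, -0.0, -0.001], 0.96)]
valve_tip [([-0.001, 0.009, -0.073], 0.63)]
valve []
spokes [([0.001, -0.0, -0.003], 0.72)]
stand []
[[281.96788237 169.70521126]
 [281.89601203  88.09774767]
 [204.50450831 169.79097393]
 [282.02450965 187.40565122]]
```

View pics/w1.png

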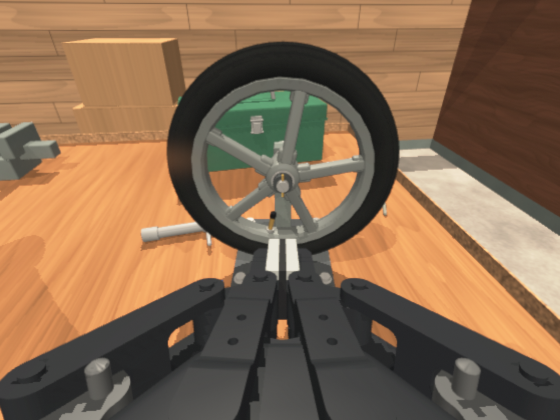

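The wrist view shows the valve at about (271, 222), just past six o'clock on the left, and the top spoke leaning right at (300, 95). Going clockwise is the shorter way. I'll fit the spoke phase, put the shut fingers in at nine o'clock and push over the top.

```bash
cat >> h.py <<'E'
def phase(C):
    # wheel angle modulo 72 deg from the spokes' mask
    m=regions_of("wrist","spokes")
    if not m: return None
    m=m[0]['mask'];out=[]
    th=np.radians(np.arange(0,360,.5))
    for r in np.arange(.055,.105,.004):
        x=-.0125+(r-.07)*.17-.009   # front face
        P=np.stack([0*th+x,-r*np.sin(th),r*np.cos(th)],1)
        u=np.round(project(P,C)).astype(int)
        ok=(u[:,0]>=0)&(u[:,0]<560)&(u[:,1]>=0)&(u[:,1]<420)
        v=np.zeros(len(th));v[ok]=m[u[ok,1],u[ok,0]]
        out.append((v*np.exp(5j*th)).sum())
    z=sum(out); return (np.angle(z)/5-np.radians(36)), abs(z)
def hand(th,r=.072,x=.007):
    return hub+A@[x,-r*np.sin(th),r*np.cos(th)]
Q=tool(yaw,VP,0); D=R.from_quat(Q).as_matrix()[:,2]
def arc(a,b,step=8,rate=.08,lim=30):
    n=max(1,int(np.ceil(abs(b-a)/step)))
    for t in np.linspace(a,b,n+1)[1:]:
        movel(hand(np.radians(t)),Q,rate)
        f=np.array(state()['contact_force'])
        if np.linalg.norm(f)>lim: print("FORCE",t,f);return t
    return b
def look(name):
    goto(hub-.30*D,Q);im,C=view(name)
    p=phase(C)
    if p: print("phase mod72",np.round(np.degrees(p[0])%72,2),p[1])
    for k in spot_point("wrist","valve_tip")[:2]:
        s=A.T@(np.array(k['centre'])-hub);print("tip",np.round(s,3),np.degrees(ang(s))%360,k['p'])
    print("t",state()['time'])
E
python3 - <<'E'
from h import *
look("w2")
h0=hand(np.radians(258))
goto(h0-.12*D,Q);movel(h0,Q,.1)
print(state()['contact_force'])
e=arc(258,295)
print(e,state()['contact_force'],state()['time'])
im,C=view("w3")
E
```

```text
phase mod72 47.28 1720.6312692285894
tip [ 0.002  0.009 -0.074] 187.3049295614539 0.54
t 4.2
[ 0.07226242 -0.51700164 -0.19616315]
295 [-1.30365815 -0.1390593  -1.39842203] 7.7167
```

View pics/w3.png

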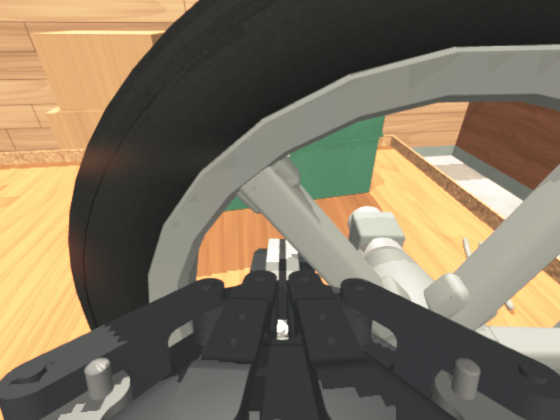

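The finger (tip at about (285, 250)) has reached the spoke in the gap and is pushing it, with low force and no contact on the tyre. I'll continue over the top and stop short of the target.

```bash
python3 - <<'E'
from h import *
e=arc(295,427)
print(e,state()['contact_force'],state()['time'])
if e==427:
    arc(427,419)
    movel(hand(np.radians(419))-.12*D,Q,.15)
    look("w4")
E
```

```text
427 [0.0575767  1.10520916 0.5382174 ] 12.4417
phase mod72 44.96 1721.2461718885581
tip [0.001 0.03  0.072] 337.41434025534767 0.55
t 14.6
```

View pics/w4.png

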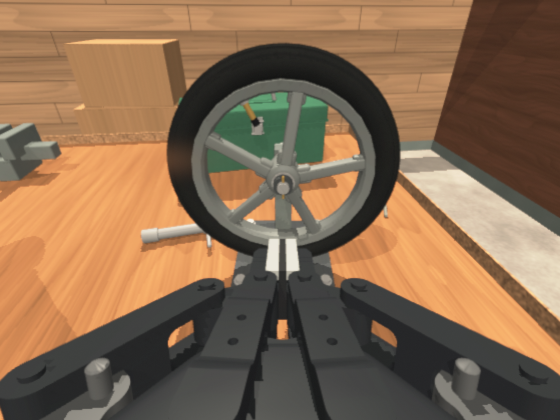

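```bash
python3 - <<'E'
from h import *
im=cv2.imread("pics/w4.png")
s=state();T=np.eye(4);T[:3,:3]=R.from_quat(s['ee_rot']).as_matrix();T[:3,3]=s['ee_pos'];C=T@np.array(calibration("wrist")["mount"])
c=im[60:220,180:380];k=4
o=cv2.resize(c,None,fx=k,fy=k,interpolation=cv2.INTER_CUBIC)
f=lambda u:tuple(int(v) for v in (np.array(u)-[180,60]+.5)*k)
for V,col in((333,(0,0,255)),(337,(255,0,0))):
    t=np.radians(V)
    u=project([[0,-r*np.sin(t),r*np.cos(t)] for r in(.078,.115)],C);cv2.line(o,f(u[0]),f(u[1]),col,1)
    for a in(36,108,180,252,324):
        t=np.radians(V+a);u=project([[-.0215+(r-.07)*.17,-r*np.sin(t),r*np.cos(t)] for r in(.05,.11)],C);cv2.line(o,f(u[0]),f(u[1]),col,1)
t=np.linspace(0,6.283,80)
for x,r in((-.0175,.115),(0,.167)):
    u=project(np.stack([0*t+x,-r*np.sin(t),r*np.cos(t)],1),C);cv2.polylines(o,[np.array([f(v) for v in u])],True,(0,255,255),1)
cv2.imwrite("pics/o4.png",o[:600])
E
```

```text
(no output)
```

View pics/o4.png

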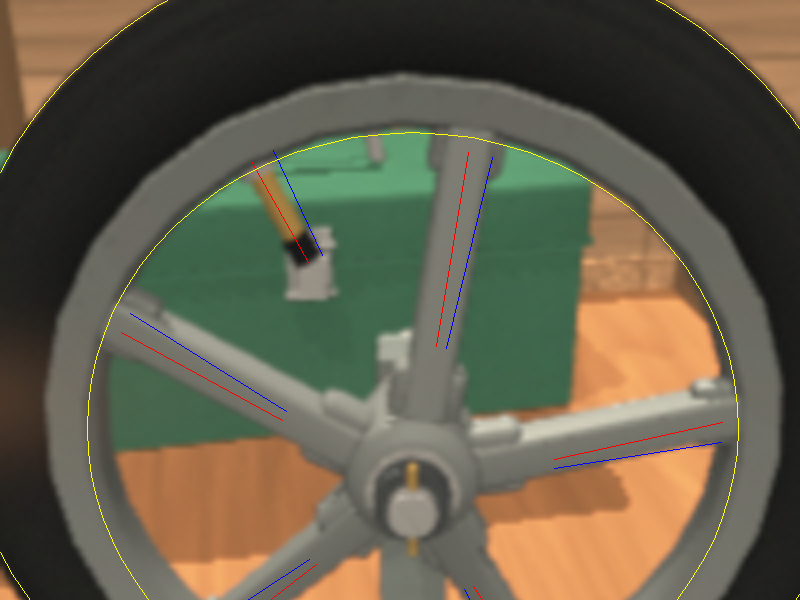

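The overlay shows the 333° model (red) lying on the valve and spokes, so the phase measurement is right. About 27° remain.

```bash
python3 - <<'E'
from h import *
h=hand(np.radians(419))
goto(h-.12*D,Q);movel(h,Q,.12)
e=arc(419,450,step=6)
print(e,state()['contact_force'],state()['time'])
arc(450,442)
movel(hand(np.radians(442))-.12*D,Q,.15)
look("w5")
E
```

```text
450 [0.63447408 2.93038664 2.10731526] 18.0333
phase mod72 32.63 62.39660331837597
tip [-0.    -0.003  0.081] 2.389659123824599 0.62
t 20.2167
```

```bash
python3 - <<'E'
from h import *
for i,(dy) in enumerate((0,.02,-.02)):
    movel(hub-.30*D+A@[0,dy,0],Q,.15);im,C=view(f"w6{i}")
    p=phase(C);print(np.degrees(p[0])%72,p[1], [ (np.round(A.T@(np.array(k['centre'])-hub),3),k['p']) for k in spot_point("wrist","valve_tip")[:1]])
movel(hub-.30*D,Q,.15);im,C=view("w7")
k=4;o=cv2.resize(im[60:210,180:380,::-1],None,fx=k,fy=k,interpolation=cv2.INTER_CUBIC)
f=lambda u:tuple(int(v) for v in (np.array(u)-[180,60]+.5)*k)
for V,col in((-4,(255,0,0)),(0,(0,0,255))):
    t=np.radians(V)
    u=project([[0,-r*np.sin(t),r*np.cos(t)] for r in(.078,.115)],C);cv2.line(o,f(u[0]),f(u[1]),col,1)
    for a in(36,108,180,252,324):
        t=np.radians(V+a);u=project([[-.0215+(r-.07)*.17,-r*np.sin(t),r*np.cos(t)] for r in(.05,.11)],C);cv2.line(o,f(u[0]),f(u[1]),col,1)
cv2.imwrite("pics/o7.png",o)
E
```

```text
67.86230238969284 1669.0200543282428 [(array([0.   , 0.001, 0.082]), 0.44)]
67.72011959361508 1605.4693394241842 [(array([0.   , 0.004, 0.082]), 0.59)]
67.50830303544664 1597.0537388895534 []
```

View pics/o7.png

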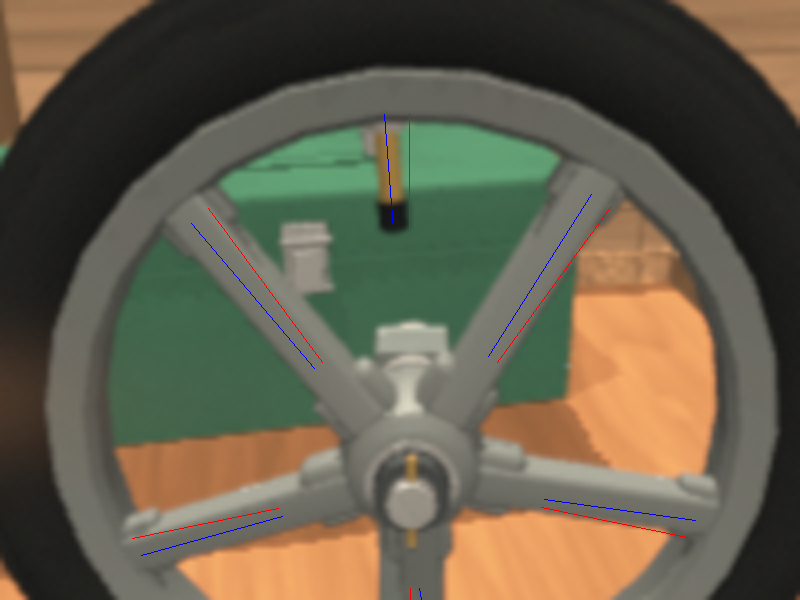

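The valve is on the −4° line (blue), with its tip at about (393, 225) in the crop, so about 4° remain.

```bash
python3 - <<'E'
from h import *
h=hand(np.radians(442))
goto(h-.12*D,Q);movel(h,Q,.12)
e=arc(442,454.3,step=6)
print(e,state()['contact_force'],state()['time'])
arc(454.3,446)
movel(hand(np.radians(446))-.12*D,Q,.15)
look("w8")
p=phase(view("w9")[1]);print(np.degrees(p[0]),p[1])
c=cv2.imread("pics/w9.png")[60:210,180:380];cv2.imwrite("pics/o9.png",cv2.resize(c,None,fx=4,fy=4,interpolation=cv2.INTER_CUBIC))
E
```

```text
454.3 [1.26587063 1.32836221 3.20235693] 24.6583
phase mod72 70.95 1596.2189722763997
tip [ 0.001 -0.002  0.081] 1.0665620503636757 0.67
t 27.075
-1.1215173811317833 1595.8544421653412
```

View pics/o9.png

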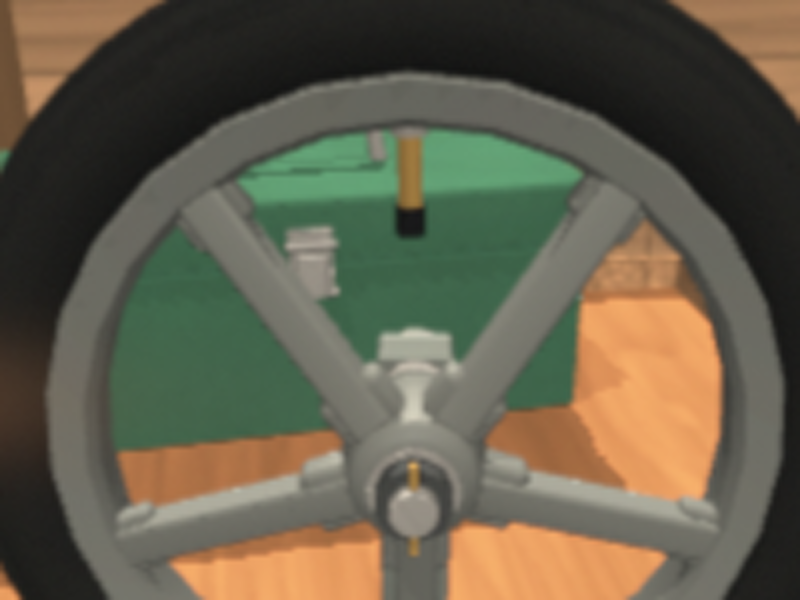

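The valve, at about x = 410, stands straight above the axle at x = 413, within about 1°. The hand is 0.3 m clear.

```bash
python3 -c "
from cell import *
print(job_done())"
```

```text
the job is handed in; nothing more can be done
None
```

The job is handed in: the valve is at twelve o'clock to within about 1° by the last picture, pushed round clockwise on one spoke only, with the hand withdrawn clear and the things round the stand not touched.

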